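# Open the ratchet clamp of a panel nest

## Task

Open the panel clamp on the bench all the way. With the fingertips press down the release key on top of its sliding jaw and, keeping it pressed, push the jaw back along the toothed bar, away from the blue panel, until it is up against the end stop; then come off so that the key springs up again, and stay clear. Pick up nothing: the panel stays lying in the clamp and the things around stay where they lie.

Things in the scene. Friction and masses are not known exactly. Their poses are not given: they have to be found in the camera images.
- clamp: bench clamp, fixed: dark steel base 350 x 150 x 12 mm, along its middle a steel bar with saw teeth (18 mm wide, top 34 mm above the bench). Origin: centre of the base's underside; x runs along the bar in the opening direction, roughly to the robot's left; z up. Grey fixed jaw at the -x end (120 mm wide), end stop at the +x end (60 mm wide), both 52 mm high
- jaw (a joint): grey sliding jaw on the bar, m: 0 closed, 0.152 fully back at the end stop; starts at 0.005 to 0.045. About 3 N of friction; stays where left. The ratchet lets it move towards the panel but blocks opening unless the key is pressed at least 4 mm; if the key comes up on the way it catches at the next tooth (6 mm pitch). No teeth act over the last 15 mm
- key (a joint): release key, m pressed down: 0 up, 0.011 bottom; at rest 0 to 0.004, as the teeth meet. A spring lifts it (about 2 N up, 6 N at the bottom). 7 to 9 mm is a good depth to hold. It rides on the sliding jaw
- key_top (a point): centre of the top of the release key, a black ribbed rectangle 36 mm along the bar and 48 mm across it, 66 mm above the bench when fully up (18 mm above the deck around it); the point moves with the key. Axes as the clamp
- push_face (a point): on the upright push plate at the back of the sliding jaw (96 mm wide, 12 mm thick, top 88 mm above the bench), on its side facing the key, mid-width, 78 mm above the bench, 23 mm from the key's centre in the opening direction. Pushing here in the opening direction moves the jaw. Axes as the clamp
- end_stop (a point): top middle of the end stop's rubber-faced side, 52 mm above the bench, where the back of the push plate arrives when the jaw is fully back
- panel: blue cover panel, 75 x 150 x 8 mm, about 90 g, lying loose in the clamp on two black rests between the fixed jaw and the sliding jaw; origin at the centre of its underside, 36 mm above the bench. To be left lying
- screwdriver: screwdriver, 170 mm long, lying loose on the bench beside the clamp. To be left alone
- tape_roll: roll of clear tape, 84 mm across, 24 mm high, lying loose beside the clamp; origin at the centre of its underside. To be left alone
- tin: small closed tin, 56 mm across, 65 mm high, standing loose beside the clamp; origin at the centre of its underside. To be left alone
- jaw_face (a point): middle of the sliding jaw's rubber face that looks at the panel, 40 mm above the bench. The jaw reaches 74 mm from here in the opening direction: front plate (16 mm thick, 110 mm wide, top 52 mm above the bench), then a low deck (top 48 mm) with the key on it, then the upright push plate. Axes as the clamp

How it is judged:
On the way, in this order (a step that is already met when the one before it is completed fails the run):
1. the release key is pressed (value of joint key above 0.0041 m and value of joint jaw below 0.07 m), for 0.1 s.
2. the jaw is pushed back against the end stop (value of joint jaw above 0.145 m), for 0.1 s.
At the end, for the whole second after the job is handed in: The jaw stands within 7 mm of its end position at the end stop, the key is up again (within 3 mm), the panel lies within 20 mm and the other things within 30 mm of where they were at the start (value of joint jaw above 0.145 m and value of joint key below 0.003 m and distance of panel from where it was at the start of the episode below 0.02 m and distance of each of screwdriver, tape_roll, tin from where it was at the start of the episode below 0.03 m); the robot touches nothing.
It fails at once if the panel is lifted, carried or shoved (20 mm or more) (distance of panel from where it was at the start of the episode above 0.02 m).
It fails at once if the screwdriver, tape roll or tin is picked up or knocked away (30 mm or more) (distance of any of screwdriver, tape_roll, tin from where it was at the start of the episode above 0.03 m).
It also fails if it takes over 38 s, if anything falls off the work surface, if the arm or the gripper's body presses on something with over 40 N, if the wrist force passes 120 N, or if a joint passes its speed limit or range.

## Robot

A 7-joint arm with a two-finger parallel gripper is mounted at the origin on the work surface. World frame = base frame: x ahead of the robot, y to its left, z up, the work surface at z = 0. Lengths are in m, angles in rad, forces in N, time in s.
With the tool pointing down it reaches from about 0.425 to 0.95 m from the base axis. Payload 16.7 kg.
Tool frame: the origin (TCP) lies between the finger pads; the fingertips stand 11 mm ahead of it and the grasp point (between the pads) lies 8 mm behind it (ctrl.tips_ahead is the distance from the TCP to the fingertips, in m); z points along the fingers, y is the direction in which the jaws open and shut (so a half turn about z gives the same grasp; the last joint's range is limited). The gripper opens to 94 mm and grips with 3 to 60 N. Pads are 16 mm wide; open, the fingers measure 119 mm over their backs; the gripper's body (75 mm by 177 mm) begins 78 mm behind the grasp point.
Start: joints at [-1.379, 0.426, 0.074, 1.606, -0.034, 1.111, -0.067], TCP at [0.226, 0.636, 0.196] pointing down, gripper open.
Joint ranges: [-2.85, 2.85], [-0.5, 2.14], [-1.23, 1.37], [0.21, 2.46], [-1.02, 4.16], [0.16, 2.05], [-2.73, 2.73]. Speed limits (rad/s): [1.89, 1.89, 2.39, 2.39, 3.01, 3.01, 3.01].

## Interface

Orientations are given as a 3x3 rotation matrix whose columns are the frame's x, y, z axes.
In Python, from workcell import ctrl, cams gives the robot as it stands.
- The arm moves only by the tool servo_tool, never from a script. Its argument "motion" is a list of rows, each an object of numbers: "tx", "ty", "tz": the shift along the tool's x, y, z in cm; "roll": the turn about the tool's z in rad; "gripper": the closure in counts, from 0 (fully open) to 255 (shut). In form: [{"tx": .., "ty": .., "tz": .., "roll": .., "gripper": ..}, ...]. A call has 1 to 8 rows; each row is the pose to reach, as a shift and turn from the pose commanded when the call began, along the tool's axes at that moment; what a row does not reach only later rows make up. A row lasts 1/8 s, in which the tool goes at most 62.5 mm and 10.7 degrees, less where a joint would pass 70% of its speed; a pose out of reach is approached as far as the arm can. A call with a gripper value outside its range is refused whole. The fingers move at their own pace and stop on an object; the grip force is fixed at half the most. Time passes only in rows, so rows that repeat a pose let the fingers close. It gives the time, the measured TCP pose, the force and the opening at its end, in the units of the state.
- ctrl.get_state(): the state, without advancing time (a new reading comes with each control period).
- cams.get_image(name): name is "scene" or "top"; returns (picture, depth): 480x640x3 uint8, red, green, blue; 480x640 float32, m along the optical axis (not along the pixel's ray), 0 where there is no reading.
- cams.camera_params(name): a dict with "fx", "fy", "cx", "cy" (pixels), "k1" (the pictures are not rectified: a ray, as slopes to the right and down, at radius r is drawn at 1 + k1 r^2 times it, then the intrinsics apply), "R" (3x3) and "t" (3): a world point X has camera coordinates R X + t. Camera axes: x right, y down, z forward; pixel columns grow to the right and rows downward; lengths in m; the calibration is good to about 2 mm. A picture is of the moment at which its call begins. camera_params takes no time and is no camera call.
- ctrl.job_done(): hands the job in, once; it reports no verdict.
The state is a dict: "clock": time; "q": joint angles; "joint_velocities": joint speeds; "joint_torque": joint torques, N m; "ee_pos": TCP position; "tcp_rot": TCP orientation; "wrist_force": force on the tool from outside, world axes, zero at the start; "ft_torque": the same for the moment, N m; "finger_gap": opening from 0.0 (shut) to 1.0 (fully open).
Only numpy, scipy, OpenCV 4.12 (cv2) and the standard library are available. Lean on these libraries where they do the work, as an engineer would, in place of code of your own. Each camera call takes 0.05 s, during which the arm holds its last target.

## Working session

There is one attempt and no reset: what is moved stays moved. The work goes in short steps, Python scripts to look and compute and a tool call to move; the robot and the scene stay as the last step left them, time stands still between calls to the robot, and variables do not carry over. Pictures are saved under pics/ and viewed, and the job is handed in when it is done.

Besides the shell and the picture viewer there is one more tool, called after ">>>" as name(argument=value, ...), one argument or row to a line, values as JSON. servo_tool: Moves the arm, as the interface text tells. Its arguments: {"type":"object","properties":{"motion":{"type":"array","items":{"type":"object","properties":{"tx":{"type":"number"},"ty":{"type":"number"},"tz":{"type":"number"},"roll":{"type":"number"},"gripper":{"type":"number"}}}}},"required":["motion"]}

```bash
mkdir -p pics; python3 - <<'E'
from workcell import ctrl,cams
import cv2,numpy as np
for n in("scene","top"):
    p,d=cams.get_image(n); cv2.imwrite(f"pics/{n}0.png",p[:,:,::-1]); np.save(f"{n}_d.npy",d); np.save(f"{n}_p.npy",p)
    print(n,cams.camera_params(n))
s=ctrl.get_state();print(s,ctrl.tips_ahead)
E
```

```text
scene {'fx': 446.6978046027192, 'fy': 446.6978046027192, 'cx': 324.1107564597392, 'cy': 236.44910104806513, 'k1': -0.04992200685058602, 'R': array([[ 0.03582702,  0.99935678,  0.0015647 ],
       [ 0.55272027, -0.01851058, -0.83316125],
       [-0.83259638,  0.03071453, -0.55302793]]), 't': array([ 0.02020968, -0.23641736,  1.17270945])}
top {'fx': 571.8379709155264, 'fy': 571.8379709155264, 'cx': 318.4495772382017, 'cy': 242.4732485703424, 'k1': -0.06213694877476034, 'R': array([[-0.01832449, -0.99981926,  0.00506533],
       [-0.99315383,  0.01761729, -0.11547774],
       [ 0.11536763, -0.00714672, -0.99329715]]), 't': array([-6.26135369e-04,  5.54219869e-01,  7.22744248e-01])}
{'clock': 0.1, 'q': array([-1.37848047,  0.42668785,  0.07384891,  1.60653012, -0.03410126,
        1.11081905, -0.06709465]), 'joint_velocities': array([-5.52746824e-04, -1.54185672e-03, -7.54092102e-05, -8.61020379e-04,
        1.71840584e-03,  1.69990944e-03,  2.74182566e-03]), 'joint_torque': array([ 9.69409622e-03, -9.37473536e+01,  3.67845096e+00, -4.55041981e+01,
       -4.83593519e-02,  1.67942728e-02,  5.96258087e-05]), 'ee_pos': array([0.22614543, 0.63555334, 0.19513895]), 'tcp_rot': array([[-9.42139946e-01,  3.35219659e-01, -3.19419499e-04],
       [ 3.35219801e-01,  9.42139258e-01, -1.14133532e-03],
       [-8.16603856e-05, -1.18237333e-03, -9.99999298e-01]]), 'wrist_force': array([-0.33514875, -0.14700938,  0.0421636 ]), 'ft_torque': array([ 0.05285686, -0.0049021 , -0.03057714]), 'finger_gap': 0.9983143971257685} 0.011
```

View pics/scene0.png

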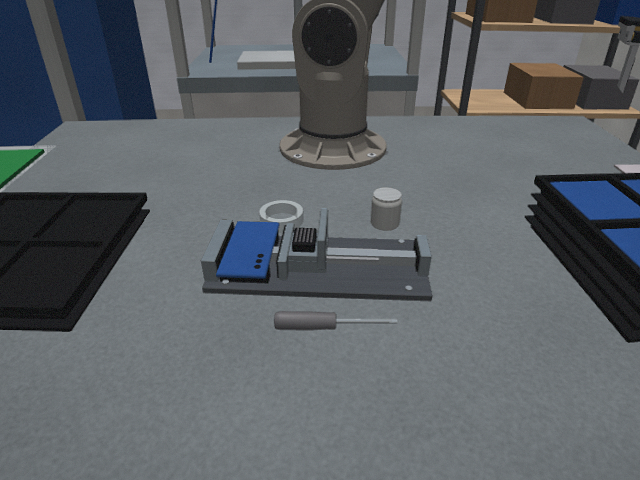

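View pics/top0.png

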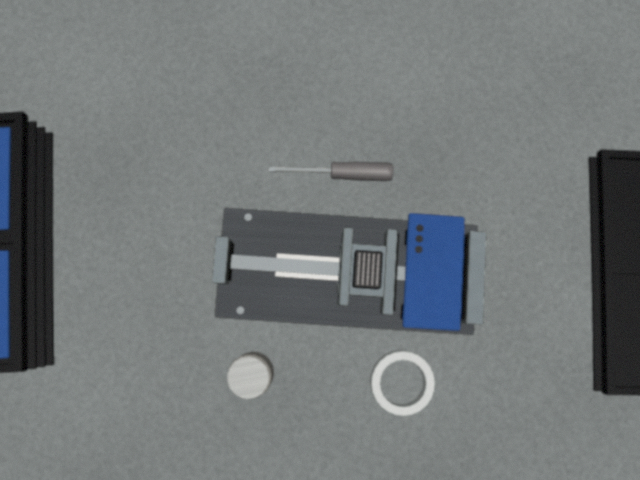

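The scene view shows the jaw next to the panel, with the tape and tin on the robot side and the screwdriver on the far side. In the top view the key is at about (368,269), the push plate at (346,267) and the end stop at (222,260). Next I'll measure these.

```bash
cat > h.py <<'E'
import numpy as np,cv2
from workcell import ctrl,cams
def ray(n,u,v):
    c=cams.camera_params(n)
    K=np.array([[c['fx'],0,c['cx']],[0,c['fy'],c['cy']],[0,0,1.]])
    p=cv2.undistortPoints(np.array([[[u,v]]],float),K,np.array([c['k1'],0,0,0.]))[0,0]
    R,t=np.array(c['R']),np.array(c['t'])
    return -R.T@t, R.T@np.array([p[0],p[1],1.])
def onz(n,u,v,z):
    o,d=ray(n,u,v); return o+d*(z-o[2])/d[2]
def atd(n,u,v,dep):
    o,d=ray(n,u,v); return o+d*dep
E
python3 - <<'E'
from h import *
p=np.load("top_p.npy");d=np.load("top_d.npy")
cv2.imwrite("pics/crop.png",cv2.resize(p[195:345,200:500,::-1],None,fx=2.6,fy=2.6,interpolation=cv2.INTER_CUBIC))
# key mask: low value
g=p.max(2)
hsv=cv2.cvtColor(p,cv2.COLOR_RGB2HSV)
m=(g<55).astype(np.uint8); m[:, :340]=0;m[:,396:]=0;m[:240]=0;m[:295]=m[:295];m[296:]=0
# depth-based key: height
H=np.zeros_like(d)
P=np.zeros(d.shape+(3,))
for v in range(195,345):
  for u in range(205,500):
    if d[v,u]>0: P[v,u]=atd("top",u,v,d[v,u])
np.save("P.npy",P)
for nm,lo,hi,b in(("pushplate",.08,.096,(330,230,365,310)),("key",.057,.073,(345,240,395,300)),("stop",.045,.06,(205,225,245,295)),("front",.0495,.06,(378,220,402,320)),("fixed",.045,.06,(462,225,492,330))):
    z=P[:,:,2]; mm=(z>lo)&(z<hi); k=np.zeros_like(mm);k[b[1]:b[3],b[0]:b[2]]=1; mm&=k
    q=P[mm]
    if len(q)<5: print(nm,len(q));continue
    r=cv2.minAreaRect((q[:,:2]*1000).astype(np.float32)); print(nm,len(q),np.median(q[:,2]),r, np.mean(q,0))
E
```

```text
Traceback (most recent call last):
  File "h.py", line 12, in atd
    o,d=ray(n,u,v); return o+d*dep
        ~~~^^^^^^^
  File "h.py", line 4, in ray
    c=cams.camera_params(n)
ValueError: time passes only in moves, steps and waits
```

View pics/crop.png

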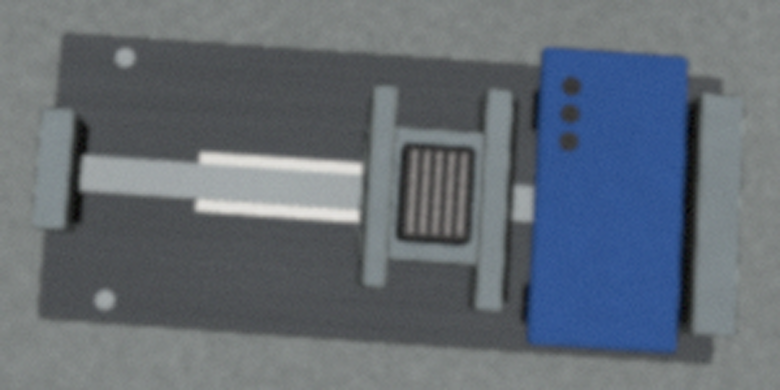

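The crop shows the key at full-image (368,269) between the front plate (391) and the push plate (346). `camera_params` refused the repeated calls, so I'll cache its result.

```bash
sed -i 's/^def ray/C={n:cams.camera_params(n) for n in("scene","top")}\ndef ray/; s/c=cams.camera_params(n)$/c=C[n]/' h.py
python3 - <<'E'
from h import *
d=np.load("top_d.npy")
P=np.zeros(d.shape+(3,))
for v in range(195,345):
  for u in range(205,500):
    if d[v,u]>0: P[v,u]=atd("top",u,v,d[v,u])
np.save("P.npy",P)
for nm,lo,hi,b in(("pushplate",.08,.096,(330,220,365,315)),("key",.057,.073,(345,240,395,300)),("stop",.045,.06,(205,225,245,295)),("front",.0495,.06,(378,220,402,320)),("fixed",.045,.06,(462,225,492,330))):
    z=P[:,:,2]; mm=(z>lo)&(z<hi); k=np.zeros_like(mm);k[b[1]:b[3],b[0]:b[2]]=1; mm&=k
    q=P[mm]
    if len(q)<5: print(nm,len(q));continue
    r=cv2.minAreaRect((q[:,:2]*1000).astype(np.float32)); print(nm,len(q),np.median(q[:,2]).round(4),r, np.mean(q,0).round(4))
# pixel-based
cr=lambda x,y:(x/2.6+200-.3,y/2.6+195-.3)
for nm,px,z in(("base ul",(63,33),.012),("ll",(38,318),.012),("lr",(712,362),.012),("ur",(723,78),.012),("key",(436,193),.066),("key ul",(406,143),.066),("key ur",(474,148),.066),("key ll",(399,238),.066),("key lr",(467,243),.066),("pp top",(385,87),.088),("pp bot",(374,286),.088),("pp inner top",(397,88),.088),("pp inner bot",(386,287),.088),
 ("stop top",(60,110),.052),("stop bot",(50,228),.052),("stop in",(74,112),.052),("stop in b",(66,228),.052)):
    print(nm,onz("top",*cr(*px),z).round(4))
E
```

```text
pushplate 769 0.0866 ((518.113525390625, -42.972679138183594), (12.200024604797363, 94.71974182128906), 85.05835723876953) [ 0.5179 -0.0427  0.0865]
key 1076 0.0628 ((516.0148315429688, -71.99063110351562), (36.219112396240234, 48.04199981689453), 85.32527160644531) [ 0.5157 -0.0716  0.0627]
stop 720 0.0506 ((532.1650390625, 115.34278869628906), (20.82663345336914, 59.9205322265625), 85.69638061523438) [0.5319 0.1151 0.0503]
front 811 0.051 ((513.606689453125, -98.21209716796875), (24.751924514770508, 109.68657684326172), 85.01708221435547) [ 0.5118 -0.1014  0.0511]
fixed 1846 0.0507 ((503.7364501953125, -210.7667999267578), (26.638050079345703, 120.77130126953125), 85.21879577636719) [ 0.5034 -0.2101  0.0506]
base ul [0.607  0.1175 0.012 ]
ll [0.4585 0.1304 0.012 ]
lr [ 0.4293 -0.2164  0.012 ]
ur [ 0.5771 -0.2293  0.012 ]
key [ 0.5157 -0.0712  0.066 ]
key ul [ 0.5402 -0.0573  0.066 ]
key ur [ 0.5372 -0.0902  0.066 ]
key ll [ 0.4943 -0.0528  0.066 ]
key lr [ 0.4913 -0.0854  0.066 ]
pp top [ 0.5646 -0.0465  0.088 ]
pp bot [ 0.4714 -0.0391  0.088 ]
pp inner top [ 0.5641 -0.0521  0.088 ]
pp inner bot [ 0.4709 -0.0447  0.088 ]
stop top [0.5611 0.1126 0.052 ]
stop bot [0.5028 0.1175 0.052 ]
stop in [0.56   0.1056 0.052 ]
stop in b [0.5026 0.1096 0.052 ]
```

>>> servo_tool(
  motion=[
    {"tx": -6,"ty": -6.6,"tz": 0,"roll": -0.1,"gripper": 255},
    {"tx": -12,"ty": -13,"tz": 0,"roll": -0.2,"gripper": 255},
    {"tx": -18,"ty": -20,"tz": 0,"roll": -0.258,"gripper": 255},
    {"tx": -24,"ty": -26.6,"tz": 0,"roll": -0.258,"gripper": 255},
    {"tx": -30,"ty": -33,"tz": 0,"roll": -0.258,"gripper": 255},
    {"tx": -36,"ty": -40,"tz": 0,"roll": -0.258,"gripper": 255},
    {"tx": -42,"ty": -46.6,"tz": 0,"roll": -0.258,"gripper": 255},
    {"tx": -42,"ty": -46.6,"tz": 0,"roll": -0.258,"gripper": 255},
  ],
)

```text
clock: 1.1
ee_pos: [0.4177, 0.1719, 0.1959]
tcp_rot: [[-0.996, 0.084, 0.0], [0.084, 0.996, 0.0], [-0.0, 0.0, -1.0]]
wrist_force: [0.7, 0.5, 0.7]
finger_gap: 0.184
```

>>> servo_tool(
  motion=[
    {"tx": 0,"ty": 0,"tz": 0,"roll": 0,"gripper": 255},
    {"tx": 0,"ty": 0,"tz": 0,"roll": 0,"gripper": 255},
  ],
)

```text
clock: 1.35
ee_pos: [0.4172, 0.1741, 0.1957]
tcp_rot: [[-0.996, 0.084, -0.0], [0.084, 0.996, 0.0], [0.0, 0.0, -1.0]]
wrist_force: [-0.8, 0.9, 0.1]
finger_gap: 0.008
```

>>> servo_tool(
  motion=[
    {"tx": -2.4,"ty": -4.6,"tz": 0,"roll": 0,"gripper": 255},
    {"tx": -4.8,"ty": -9.2,"tz": 0,"roll": 0,"gripper": 255},
    {"tx": -7.2,"ty": -13.8,"tz": 0,"roll": 0,"gripper": 255},
    {"tx": -9.6,"ty": -18.4,"tz": 0,"roll": 0,"gripper": 255},
    {"tx": -11.9,"ty": -23.2,"tz": 2,"roll": 0,"gripper": 255},
    {"tx": -11.9,"ty": -23.2,"tz": 5,"roll": 0,"gripper": 255},
    {"tx": -11.9,"ty": -23.2,"tz": 8,"roll": 0,"gripper": 255},
    {"tx": -11.9,"ty": -23.2,"tz": 8,"roll": 0,"gripper": 255},
  ],
)

```text
clock: 2.35
ee_pos: [0.5153, -0.066, 0.114]
tcp_rot: [[-0.997, 0.082, -0.004], [0.082, 0.997, -0.001], [0.004, -0.001, -1.0]]
wrist_force: [-0.2, -0.5, 0.7]
finger_gap: 0.008
```

```bash
python3 - <<'E'
from h import *
p,d=cams.get_image("scene"); cv2.imwrite("pics/scene1.png",cv2.resize(p[170:310,190:450,::-1],None,fx=3,fy=3,interpolation=cv2.INTER_CUBIC))
s=ctrl.get_state();print(s["ee_pos"],s["wrist_force"],s["clock"])
E
```

```text
[ 0.51623005 -0.06622189  0.11544208] [0.45253824 0.19594839 0.52318928] 2.4
```

View pics/scene1.png

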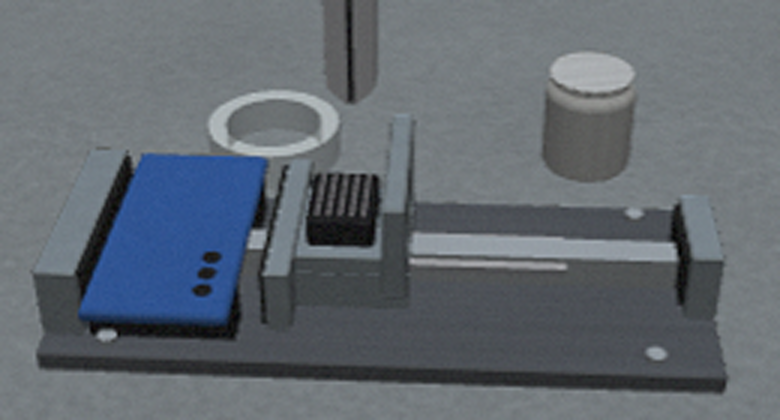

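The fingers are centred over the key, slightly toward the push plate, with a gap of about 4 mm. I'll press down now.

>>> servo_tool(
  motion=[
    {"tx": 0,"ty": 0,"tz": 1.5,"roll": 0,"gripper": 255},
    {"tx": 0,"ty": 0,"tz": 3.0,"roll": 0,"gripper": 255},
    {"tx": 0,"ty": 0,"tz": 3.8,"roll": 0,"gripper": 255},
    {"tx": 0,"ty": 0,"tz": 4.2,"roll": 0,"gripper": 255},
    {"tx": 0,"ty": 0,"tz": 4.6,"roll": 0,"gripper": 255},
    {"tx": 0,"ty": 0,"tz": 4.6,"roll": 0,"gripper": 255},
    {"tx": 0,"ty": 0,"tz": 4.6,"roll": 0,"gripper": 255},
  ],
)

```text
clock: 3.28
ee_pos: [0.5167, -0.0673, 0.07]
tcp_rot: [[-0.996, 0.084, 0.0], [0.084, 0.996, 0.0], [-0.0, 0.0, -1.0]]
wrist_force: [0.1, 0.3, 0.1]
finger_gap: 0.007
```

```bash
python3 - <<'E'
from h import *
p,d=cams.get_image("scene"); cv2.imwrite("pics/scene2.png",cv2.resize(p[170:310,190:450,::-1],None,fx=3,fy=3,interpolation=cv2.INTER_CUBIC))
s=ctrl.get_state();print(s["ee_pos"],s["wrist_force"],s["clock"])
E
```

```text
[ 0.51667757 -0.06724217  0.07002482] [ 0.09139262 -0.52279703  0.52563991] 3.325
```

View pics/scene2.png

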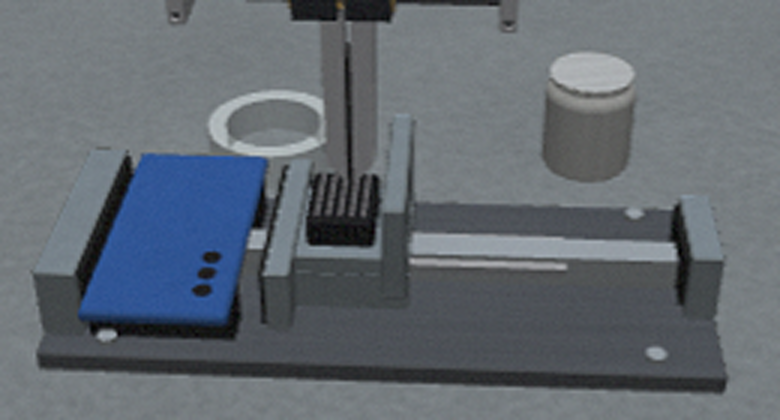

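The fingers show at the key's far edge and I read no contact force, so measurement and picture disagree. I'll project the reported tip into both views and compare.

```bash
python3 - <<'E'
from h import *
def proj(n,X):
    c=C[n];K=np.array([[c['fx'],0,c['cx']],[0,c['fy'],c['cy']],[0,0,1.]])
    return cv2.projectPoints(np.array([X],float),cv2.Rodrigues(np.array(c['R']))[0],np.array(c['t']),K,np.array([c['k1'],0,0,0.]))[0][0,0]
f=lambda n,X:((proj(n,X)-[190,170])*3).round(0)
print("tip",f("scene",[.5167,-.0672,.059]),"front edge",f("scene",[.5247,-.0672,.059]))
for z in(.066,.064,.058): print("key",z,[f("scene",[.516+a,-.072+b,z]) for a,b in((.024,0),(-.024,0))])
print("pp top", f("scene",[.5646,-.0465,.088]),f("scene",[.471,-.039,.088]))
p,d=cams.get_image("top"); cv2.imwrite("pics/top2.png",p[:,:,::-1])
ps,ds=cams.get_image("scene")
# depth points on finger in scene
for u,v in((300,200),(300,210),(300,215),(300,220),(312,200),(312,215),(312,222),(304,230),(304,240),(304,246)):
    if ds[v,u]>0: print(u,v,atd("scene",u,v,ds[v,u]).round(4))
E
```

```text
tip [349. 202.] front edge [349. 210.]
key 0.066 [array([339., 216.]), array([339., 166.])]
key 0.064 [array([339., 219.]), array([340., 169.])]
key 0.058 [array([339., 229.]), array([340., 178.])]
pp top [390. 206.] [399. 110.]
300 200 [ 0.5223 -0.075   0.1294]
300 210 [ 0.5249 -0.0754  0.1138]
300 215 [ 0.5249 -0.0757  0.1051]
300 220 [ 0.5251 -0.0759  0.0964]
312 200 [ 0.5261 -0.0572  0.1312]
312 215 [ 0.5273 -0.0576  0.1062]
312 222 [ 0.5263 -0.0577  0.0931]
304 230 [ 0.502  -0.0706  0.0633]
304 240 [ 0.5301 -0.0706  0.0629]
304 246 [ 0.5403 -0.0707  0.0586]
```

View pics/top2.png

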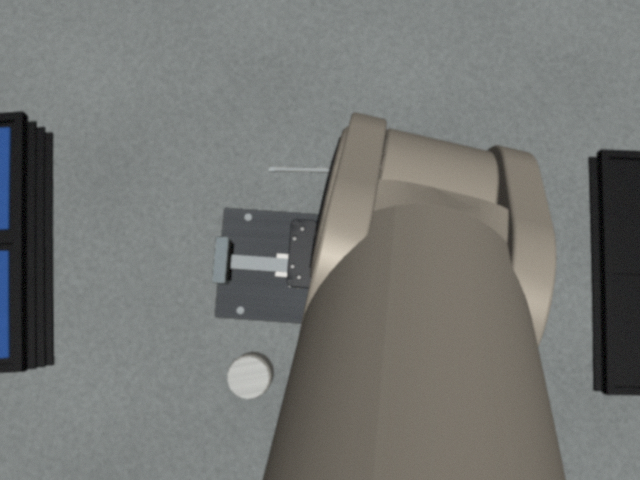

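The finger front is at x≈0.525, as expected, but its lower end looks to be around z≈0.085 instead of 0.059. I'll measure the tip height directly.

```bash
python3 - <<'E'
from h import *
ps,ds=cams.get_image("scene")
print(ctrl.tips_ahead, ctrl.get_state()["finger_gap"],ctrl.get_state()["q"].round(3))
for u in(298,302,309,313):
  for v in range(170,234,3):
    if ds[v,u]>0: print(u,v,atd("scene",u,v,ds[v,u]).round(4),ps[v,u]) if v>217 or u==302 else 0
E
```

```text
0.011 0.0035981424688193517 [-0.393  0.366  0.483  2.084 -0.248  0.745  1.734]
298 218 [ 0.3948 -0.083   0.0212] [87 88 91]
298 221 [ 0.3955 -0.0831  0.0151] [ 99 104 105]
298 224 [ 0.3977 -0.0833  0.0098] [107 109 111]
298 227 [ 0.391  -0.0837 -0.0011] [ 97 101 102]
298 230 [ 0.5027 -0.0803  0.0639] [77 76 78]
298 233 [ 0.512  -0.0801  0.0642] [36 33 38]
302 170 [ 0.5492 -0.0704  0.1908] [51 47 35]
302 173 [ 0.5488 -0.0705  0.1861] [43 43 43]
302 176 [ 0.5496 -0.0706  0.182 ] [64 64 66]
302 179 [ 0.5258 -0.0711  0.1657] [95 97 98]
302 182 [ 0.5238 -0.0713  0.1599] [ 97  97 100]
302 185 [ 0.525  -0.0714  0.1557] [96 97 99]
302 188 [ 0.525  -0.0715  0.1508] [96 95 98]
302 191 [ 0.5258 -0.0716  0.1463] [ 99 100 101]
302 194 [ 0.5245 -0.0718  0.1406] [95 96 99]
302 197 [ 0.5256 -0.0719  0.1363] [ 97  98 100]
302 200 [ 0.5252 -0.072   0.131 ] [ 98  99 100]
302 203 [ 0.5244 -0.0721  0.1255] [ 97  99 101]
302 206 [ 0.5253 -0.0723  0.1208] [96 96 97]
302 209 [ 0.5245 -0.0724  0.1153] [97 97 99]
302 212 [ 0.5241 -0.0725  0.1098] [96 97 97]
302 215 [ 0.5264 -0.0726  0.1059] [97 95 98]
302 218 [ 0.5245 -0.0728  0.0995] [ 99 100 101]
302 221 [ 0.5232 -0.073   0.0933] [98 96 99]
302 224 [ 0.5249 -0.0731  0.0889] [ 96  99 101]
302 227 [ 0.5232 -0.0733  0.0825] [82 84 86]
302 230 [ 0.5021 -0.0739  0.0634] [58 57 62]
302 233 [ 0.5104 -0.0738  0.0631] [24 28 29]
309 218 [ 0.5268 -0.0622  0.1006] [ 97  98 101]
309 221 [ 0.5255 -0.0623  0.0945] [ 97  97 100]
309 224 [ 0.5268 -0.0624  0.0899] [96 98 99]
309 227 [ 0.5269 -0.0624  0.0846] [98 98 99]
309 230 [ 0.5035 -0.0626  0.0641] [92 93 95]
309 233 [ 0.5121 -0.0627  0.0639] [61 58 62]
313 218 [ 0.5254 -0.0561  0.0996] [97 97 99]
313 221 [ 0.5289 -0.0562  0.0965] [99 99 99]
313 224 [ 0.5257 -0.0562  0.0891] [ 97  96 100]
313 227 [ 0.3922 -0.0553 -0.0009] [119 127 129]
313 230 [ 0.5033 -0.0562  0.0638] [74 77 76]
313 233 [ 0.5113 -0.0563  0.0633] [44 41 43]
```

The actual tips are at z≈0.083, about 24 mm higher than the nominal offset gives, and the key top is at ≈0.064. I'll go down in steps and watch the force.

>>> servo_tool(
  motion=[
    {"tx": 0,"ty": 0,"tz": 0.8,"roll": 0,"gripper": 255},
    {"tx": 0,"ty": 0,"tz": 1.6,"roll": 0,"gripper": 255},
    {"tx": 0,"ty": 0,"tz": 1.6,"roll": 0,"gripper": 255},
  ],
)

```text
clock: 3.85
ee_pos: [0.5163, -0.0672, 0.0531]
tcp_rot: [[-0.996, 0.084, -0.001], [0.084, 0.996, -0.0], [0.001, -0.0, -1.0]]
wrist_force: [0.1, 1.3, 2.9]
finger_gap: 0.002
```

>>> servo_tool(
  motion=[
    {"tx": 0,"ty": 0,"tz": 0.2,"roll": 0,"gripper": 255},
    {"tx": 0,"ty": 0,"tz": 0.4,"roll": 0,"gripper": 255},
    {"tx": 0,"ty": 0,"tz": 0.4,"roll": 0,"gripper": 255},
  ],
)

```text
clock: 4.22
ee_pos: [0.5163, -0.0672, 0.0497]
tcp_rot: [[-0.996, 0.084, -0.0], [0.084, 0.996, 0.0], [0.0, 0.0, -1.0]]
wrist_force: [-2.2, 2.7, 3.7]
finger_gap: 0.002
```

>>> servo_tool(
  motion=[
    {"tx": 0,"ty": 0,"tz": 0.2,"roll": 0,"gripper": 255},
    {"tx": 0,"ty": 0,"tz": 0.3,"roll": 0,"gripper": 255},
    {"tx": 0,"ty": 0,"tz": 0.3,"roll": 0,"gripper": 255},
  ],
)

```text
clock: 4.6
ee_pos: [0.5164, -0.0672, 0.0467]
tcp_rot: [[-0.996, 0.084, -0.0], [0.084, 0.996, 0.0], [0.0, -0.0, -1.0]]
wrist_force: [-3.6, 0.6, 4.9]
finger_gap: 0.008
```

```bash
python3 - <<'E'
from h import *
p,d=cams.get_image("scene"); cv2.imwrite("pics/scene3.png",cv2.resize(p[170:310,190:450,::-1],None,fx=3,fy=3,interpolation=cv2.INTER_CUBIC))
s=ctrl.get_state();print(s["ee_pos"],s["wrist_force"],s["clock"])
for u in(298,302,309):
  for v in range(227,254,2):
    if d[v,u]>0: print(u,v,atd("scene",u,v,d[v,u]).round(4),p[v,u])
E
```

```text
[ 0.51645188 -0.0672228   0.04676726] [-2.39012716  1.00777553  5.13784641] 4.65
298 227 [ 0.3954 -0.0835  0.0017] [104 107 110]
298 229 [ 0.3989 -0.0836 -0.0005] [119 126 128]
298 231 [ 4.064e-01 -8.350e-02 -1.000e-04] [115 120 122]
298 233 [ 0.5022 -0.0804  0.0579] [96 95 96]
298 235 [ 0.506  -0.0804  0.0565] [78 79 82]
298 237 [ 0.5109 -0.0804  0.0559] [48 50 50]
298 239 [ 0.5157 -0.0804  0.0552] [28 28 25]
298 241 [ 0.5204 -0.0803  0.0546] [26 26 27]
298 243 [ 0.5277 -0.0802  0.0558] [38 40 40]
298 245 [ 0.5332 -0.0801  0.0557] [64 63 67]
298 247 [ 0.5361 -0.0801  0.054 ] [24 28 32]
298 249 [ 0.5391 -0.0801  0.0523] [14 18 18]
298 251 [ 0.5399 -0.0802  0.0491] [35 36 39]
298 253 [ 0.5434 -0.0802  0.0477] [126 137 145]
302 227 [ 0.5254 -0.0732  0.0839] [97 96 98]
302 229 [ 0.5253 -0.0733  0.0801] [95 96 98]
302 231 [ 0.5267 -0.0734  0.0774] [97 95 98]
302 233 [ 0.5246 -0.0735  0.0723] [98 97 97]
302 235 [ 0.5255 -0.0736  0.0692] [96 97 97]
302 237 [ 0.5229 -0.0737  0.0637] [95 96 98]
302 239 [ 0.5237 -0.0738  0.0605] [87 89 88]
302 241 [ 0.5216 -0.074   0.0553] [28 30 31]
302 243 
[... 209 characters left out ...]
 28 26]
302 253 [ 0.5414 -0.0741  0.0462] [122 135 143]
309 227 [ 0.5257 -0.0624  0.0838] [97 99 99]
309 229 [ 0.526  -0.0625  0.0804] [ 96  97 101]
309 231 [ 0.5252 -0.0626  0.0762] [100  99 101]
309 233 [ 0.5256 -0.0626  0.0728] [98 97 98]
309 235 [ 0.5271 -0.0627  0.07  ] [ 98  99 100]
309 237 [ 0.5257 -0.0628  0.0654] [98 99 99]
309 239 [ 0.5248 -0.0628  0.061 ] [100 101 102]
309 241 [ 0.5259 -0.0629  0.0579] [86 88 88]
309 243 [ 0.5297 -0.0629  0.0568] [22 22 25]
309 245 [ 0.5345 -0.063   0.0563] [26 28 31]
309 247 [ 0.5375 -0.063   0.0546] [28 27 32]
309 249 [ 0.5399 -0.0631  0.0525] [24 26 24]
309 251 [ 0.5399 -0.0632  0.0487] [29 34 28]
309 253 [ 0.5443 -0.0632  0.048 ] [126 137 145]
```

View pics/scene3.png

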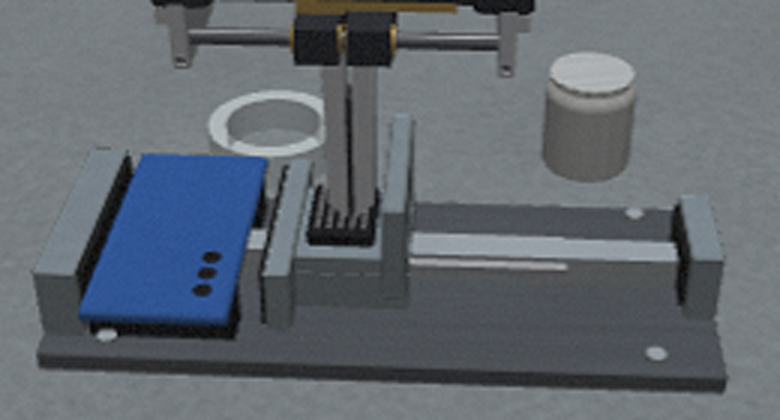

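The key is held about 8 mm down (5 N, top at ≈0.056). Now I'll push in the opening direction, which is tool +y.

>>> servo_tool(
  motion=[
    {"tx": 0,"ty": 0.3,"tz": 0,"roll": 0,"gripper": 255},
    {"tx": 0,"ty": 0.6,"tz": 0,"roll": 0,"gripper": 255},
    {"tx": 0,"ty": 1.0,"tz": 0,"roll": 0,"gripper": 255},
    {"tx": 0,"ty": 1.5,"tz": 0,"roll": 0,"gripper": 255},
    {"tx": 0,"ty": 2.0,"tz": 0,"roll": 0,"gripper": 255},
    {"tx": 0,"ty": 2.5,"tz": 0,"roll": 0,"gripper": 255},
  ],
)

```text
clock: 5.4
ee_pos: [0.5189, -0.043, 0.0469]
tcp_rot: [[-0.996, 0.084, 0.001], [0.084, 0.996, -0.001], [-0.001, -0.001, -1.0]]
wrist_force: [-1.6, -3.4, 4.8]
finger_gap: 0.004
```

```bash
python3 - <<'E'
from h import *
p,d=cams.get_image("scene"); cv2.imwrite("pics/scene4.png",cv2.resize(p[170:310,190:450,::-1],None,fx=3,fy=3,interpolation=cv2.INTER_CUBIC))
s=ctrl.get_state();print(s["ee_pos"],s["wrist_force"],s["clock"])
E
```

```text
[ 0.51899645 -0.04222595  0.0469042 ] [-2.59166619 -2.18640954  4.89444063] 5.45
```

View pics/scene4.png

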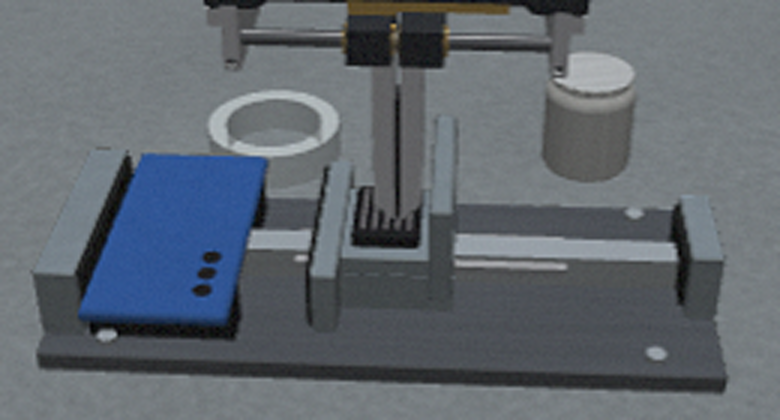

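The jaw has moved with the key held down. I'll keep pushing.

>>> servo_tool(
  motion=[
    {"tx": 0,"ty": 1.0,"tz": 0,"roll": 0,"gripper": 255},
    {"tx": 0,"ty": 2.0,"tz": 0,"roll": 0,"gripper": 255},
    {"tx": 0,"ty": 3.0,"tz": 0,"roll": 0,"gripper": 255},
    {"tx": 0,"ty": 4.0,"tz": 0,"roll": 0,"gripper": 255},
    {"tx": 0,"ty": 5.0,"tz": 0,"roll": 0,"gripper": 255},
    {"tx": 0,"ty": 6.0,"tz": 0,"roll": 0,"gripper": 255},
    {"tx": 0,"ty": 7.0,"tz": 0,"roll": 0,"gripper": 255},
    {"tx": 0,"ty": 8.0,"tz": 0,"roll": 0,"gripper": 255},
  ],
)

```text
clock: 6.45
ee_pos: [0.5261, 0.0379, 0.047]
tcp_rot: [[-0.996, 0.084, 0.001], [0.084, 0.996, -0.0], [-0.001, -0.0, -1.0]]
wrist_force: [4.5, -3.8, 4.2]
finger_gap: 0.007
```

>>> servo_tool(
  motion=[
    {"tx": 0,"ty": 0.8,"tz": 0,"roll": 0,"gripper": 255},
    {"tx": 0,"ty": 1.6,"tz": 0,"roll": 0,"gripper": 255},
    {"tx": 0,"ty": 2.4,"tz": 0,"roll": 0,"gripper": 255},
    {"tx": 0,"ty": 3.0,"tz": 0,"roll": 0,"gripper": 255},
    {"tx": 0,"ty": 3.4,"tz": 0,"roll": 0,"gripper": 255},
  ],
)

```text
clock: 7.08
ee_pos: [0.529, 0.0718, 0.047]
tcp_rot: [[-0.996, 0.084, 0.001], [0.084, 0.996, 0.0], [-0.001, 0.0, -1.0]]
wrist_force: [4.3, -3.2, 4.2]
finger_gap: 0.007
```

```bash
python3 - <<'E'
from h import *
p,d=cams.get_image("scene"); cv2.imwrite("pics/scene5.png",cv2.resize(p[170:310,190:450,::-1],None,fx=3,fy=3,interpolation=cv2.INTER_CUBIC))
s=ctrl.get_state();print(s["ee_pos"],s["wrist_force"],s["clock"])
E
```

```text
[0.52903808 0.0723297  0.04701877] [ 5.61296544 -2.96215552  5.06197968] 7.125
```

View pics/scene5.png

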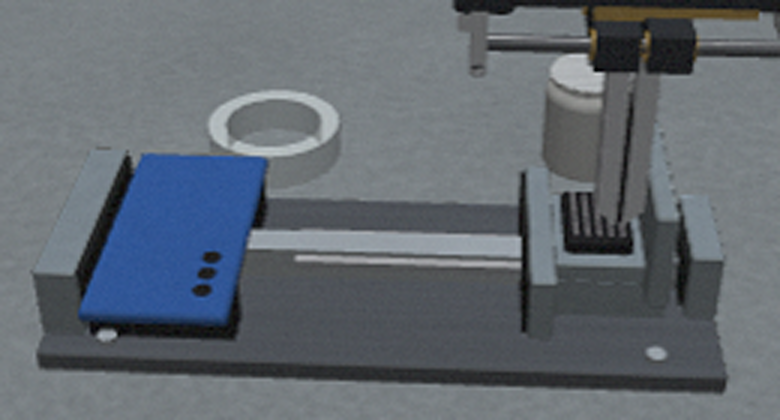

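The jaw is now about 7 mm from the stop. I'll push in small steps until the force rises.

>>> servo_tool(
  motion=[
    {"tx": 0,"ty": 0.3,"tz": 0,"roll": 0,"gripper": 255},
    {"tx": 0,"ty": 0.6,"tz": 0,"roll": 0,"gripper": 255},
    {"tx": 0,"ty": 0.6,"tz": 0,"roll": 0,"gripper": 255},
  ],
)

```text
clock: 7.5
ee_pos: [0.5294, 0.078, 0.047]
tcp_rot: [[-0.997, 0.083, 0.001], [0.083, 0.997, 0.0], [-0.001, 0.0, -1.0]]
wrist_force: [3.9, -0.2, 4.9]
finger_gap: 0.007
```

>>> servo_tool(
  motion=[
    {"tx": 0,"ty": 0.2,"tz": 0,"roll": 0,"gripper": 255},
    {"tx": 0,"ty": 0.3,"tz": 0,"roll": 0,"gripper": 255},
    {"tx": 0,"ty": 0.3,"tz": 0,"roll": 0,"gripper": 255},
  ],
)

```text
clock: 7.88
ee_pos: [0.5296, 0.0805, 0.047]
tcp_rot: [[-0.996, 0.084, 0.001], [0.084, 0.996, 0.0], [-0.001, 0.0, -1.0]]
wrist_force: [4.4, -3.2, 6.1]
finger_gap: 0.006
```

>>> servo_tool(
  motion=[
    {"tx": 0,"ty": 0.2,"tz": 0,"roll": 0,"gripper": 255},
    {"tx": 0,"ty": 0.3,"tz": 0,"roll": 0,"gripper": 255},
    {"tx": 0,"ty": 0.3,"tz": 0,"roll": 0,"gripper": 255},
  ],
)

```text
clock: 8.25
ee_pos: [0.5295, 0.0809, 0.047]
tcp_rot: [[-0.996, 0.086, 0.001], [0.086, 0.996, -0.002], [-0.001, -0.002, -1.0]]
wrist_force: [2.6, -15.5, 9.0]
finger_gap: 0.006
```

```bash
python3 - <<'E'
from h import *
p,d=cams.get_image("scene"); cv2.imwrite("pics/scene6.png",cv2.resize(p[170:310,190:450,::-1],None,fx=3,fy=3,interpolation=cv2.INTER_CUBIC))
s=ctrl.get_state();print(s["ee_pos"],s["wrist_force"],s["clock"])
E
```

```text
[0.52954076 0.08084844 0.04697761] [  3.2575718  -17.13938605   9.86212277] 8.3
```

View pics/scene6.png

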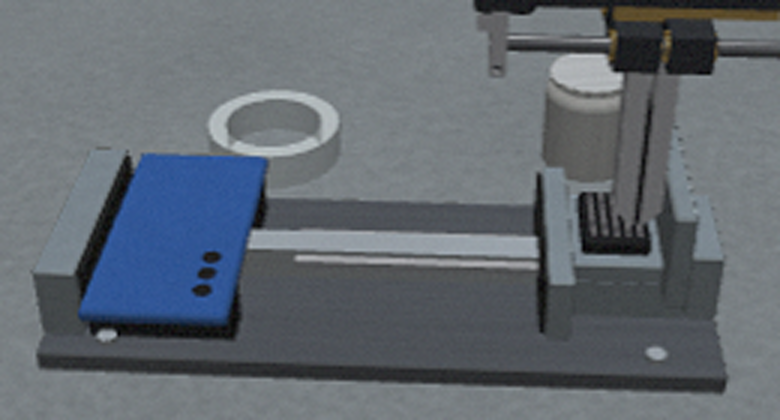

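The push plate is against the stop (force rose to 17 N). I'll ease the preload and lift straight up.

>>> servo_tool(
  motion=[
    {"tx": 0,"ty": -0.2,"tz": 0,"roll": 0,"gripper": 255},
    {"tx": 0,"ty": -0.3,"tz": -0.6,"roll": 0,"gripper": 255},
    {"tx": 0,"ty": -0.4,"tz": -1.6,"roll": 0,"gripper": 255},
    {"tx": 0,"ty": -0.5,"tz": -3.5,"roll": 0,"gripper": 255},
    {"tx": 0,"ty": -0.5,"tz": -6,"roll": 0,"gripper": 255},
    {"tx": 0,"ty": -0.5,"tz": -10,"roll": 0,"gripper": 255},
    {"tx": 0,"ty": -0.5,"tz": -15,"roll": 0,"gripper": 255},
    {"tx": 0,"ty": -0.5,"tz": -15,"roll": 0,"gripper": 255},
  ],
)

```text
clock: 9.3
ee_pos: [0.5299, 0.0787, 0.2003]
tcp_rot: [[-0.996, 0.084, 0.004], [0.084, 0.997, 0.002], [-0.004, 0.003, -1.0]]
wrist_force: [0.5, 0.4, -1.0]
finger_gap: 0.004
```

```bash
python3 - <<'E'
from h import *
p,d=cams.get_image("scene"); cv2.imwrite("pics/scene7.png",cv2.resize(p[170:310,190:450,::-1],None,fx=3,fy=3,interpolation=cv2.INTER_CUBIC))
s=ctrl.get_state();print(s["ee_pos"],s["wrist_force"],s["clock"])
p0=np.load("scene_p.npy")
for v in range(230,246,2): print(v,atd("scene",392,v,d[v,392]).round(4),atd("scene",400,v,d[v,400]).round(4))
m=lambda a:np.argwhere((a[...,2].astype(int)>a[...,0]+60)[200:300,200:300]).mean(0)
print(m(p0),m(p))
E
```

```text
[0.52888003 0.07871284 0.19829701] [-0.47767779  0.50709463 -0.37565324] 9.35
230 [0.5103 0.0701 0.0656] [0.5113 0.0827 0.0659]
232 [0.516  0.0691 0.0655] [0.5169 0.0818 0.0658]
234 [0.5222 0.0681 0.0658] [0.5203 0.0813 0.0643]
236 [0.5297 0.0668 0.067 ] [0.5261 0.0802 0.0644]
238 [0.5338 0.0662 0.066 ] [0.5342 0.0786 0.066 ]
240 [0.542  0.0647 0.0678] [0.5401 0.0776 0.0662]
242 [0.5452 0.0643 0.0663] [0.5448 0.0768 0.0657]
244 [0.5505 0.0634 0.0662] [0.5494 0.076  0.0651]
[48.90382244 48.52527744] [48.96930004 48.53581662]
```

View pics/scene7.png

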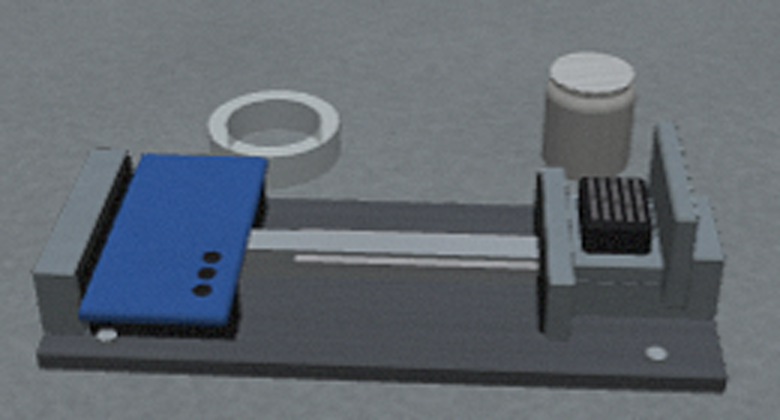

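The key is up (top ≈0.066), the jaw is against the stop, the panel hasn't moved and the robot is clear. I'll hand it in.

```bash
python3 -c "
from workcell import ctrl
print(ctrl.job_done())"
```

```text
the job is handed in; nothing more can be done
None
```

The clamp is open all the way, and I handed the job in at about 9.4 s of the 38 s allowed. With closed fingertips I held the key down about 8 mm (about 5 N) and pushed the jaw back. It came up against the end stop, where the force rose to about 17 N. I then lifted straight up, about 15 cm clear.

**Last checks (scene camera):**
- **Key:** it is up again, with its top at about 0.066 m.
- **Jaw:** it stayed against the stop after the release.
- **Panel:** its image centroid moved less than 0.1 px.
- **Other things:** the tape roll and tin look unmoved by eye. I did not check the screwdriver at the end; it was outside the cropped picture, and the fingers never went near it.
- **Contact:** the wrist force is about zero, so the robot touches nothing.

**One disagreement:** the closed fingertips were about 24 mm higher than the stated 11 mm tip offset implies. My first press stopped above the key without touching it. I measured the real tip height in the depth image and stepped down until the force showed contact.

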